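# Sweep the used screw caps off the prep stage into the trough

## Task

Sweep the three loose white screw caps across the black preparation stage with the fingertips, over its open far edge and down into the aluminium trough; push them only, do not pick any up. Leave the microscope objective and the capped vial standing where they are among them, and do not disturb the other things on the bench.

Things in the scene. Friction and masses are not known exactly. Their poses are not given: they have to be found in the camera images.
- stage: fixed preparation stage, turned up to 0.2 rad. Origin at bench height, z up, x towards its open far edge, y to the left. Level black plate, top 50 mm above the bench, spans x -125 to +100, y -168 to +168 mm; rims 4 mm thick and 10 mm above the plate along the near edge (x -123) and both sides (y +-166). No rim at the far edge, x +100 mm.
- trough (a point): centre of the floor of the open aluminium trough fixed directly beyond and below the plate's far edge (at stage x +141 mm, y 0, 5 mm above the bench); same axes as the stage. Inside it is 82 mm wide (x) and 330 mm long (y); its outer walls end 45 mm above the bench, 5 mm lower than the plate top
- cap1: white ribbed screw cap, a flat disc 30 mm in diameter and 14 mm high, about 15 g, lying flat and loose on the plate; slides easily when pushed from the side; origin at its centre, 7 mm above the plate
- cap2: white ribbed screw cap, a flat disc 30 mm in diameter and 14 mm high, about 15 g, lying flat and loose on the plate; slides easily when pushed from the side; origin at its centre, 7 mm above the plate
- cap3: white ribbed screw cap, a flat disc 30 mm in diameter and 14 mm high, about 15 g, lying flat and loose on the plate; slides easily when pushed from the side; origin at its centre, 7 mm above the plate
- objective: metal microscope objective standing upright on the plate among the caps, 32 mm in diameter, 50 mm high, narrowing at the top; origin at the centre of its underside; to be left alone
- vial: closed amber sample vial with white lid standing upright on the plate among the caps, 30 mm in diameter, 55 mm high; origin at the centre of its underside; to be left alone. The three caps, objective and vial lie in a row across the plate, about one every 60 mm along the stage's y, in any order, at stage x -50 to +20 mm
- reagent: tall amber reagent bottle, 68 mm in diameter, 150 mm high, on the bench to the left; origin under its centre; leave alone
- dishes: stack of clear or whitish round dishes, 92 mm in diameter, 44 mm high, on the bench to the left; origin under its centre; leave alone
- driver: screwdriver lying on the bench to the right, under 250 mm long; leave alone
- beaker: small glass beaker, 64 mm in diameter, 75 mm high, on the bench to the right; origin under its centre; leave alone
Things that resemble listed ones, but are neither listed nor needed, are in the scene too. What is shaped like the cap1 but yellow is not meant. Leave any green look-alike of the cap3 alone.

How it is judged:
At the end, for the whole second after the job is handed in: All three caps lie at rest inside the trough, their centres below 38 mm above the bench; the objective and the vial stand upright on the plate within 12 mm of where they began (x of cap1 in the frame of stage between 0.1 and 0.182 m and y of cap1 in the frame of stage between -0.165 and 0.165 m and z of each of cap1, cap2, cap3 in the frame of stage below 0.038 m and linear speed of each of cap1, cap2, cap3 below 0.02 m/s and x of cap2 in the frame of stage between 0.1 and 0.182 m and y of cap2 in the frame of stage between -0.165 and 0.165 m and x of cap3 in the frame of stage between 0.1 and 0.182 m and y of cap3 in the frame of stage between -0.165 and 0.165 m and angle between each of objective, vial's own z axis and vertical below 0.15 rad and distance of each of objective, vial from where it was at the start of the episode below 0.012 m); the robot touches nothing.
It fails at once if a cap is lifted: its centre rises more than 12 mm above where it lies on the plate (height (world z) of any of cap1, cap2, cap3 above 0.069 m).
It fails at once if a cap leaves the stage other than into the trough ((height (world z) of cap1 below 0.045 m and (x of cap1 in the frame of stage below 0.09 m or x of cap1 in the frame of stage above 0.19 m or y of cap1 in the frame of stage below -0.17 m or y of cap1 in the frame of stage above 0.17 m)) or (height (world z) of cap2 below 0.045 m and (x of cap2 in the frame of stage below 0.09 m or x of cap2 in the frame of stage above 0.19 m or y of cap2 in the frame of stage below -0.17 m or y of cap2 in the frame of stage above 0.17 m)) or (height (world z) of cap3 below 0.045 m and (x of cap3 in the frame of stage below 0.09 m or x of cap3 in the frame of stage above 0.19 m or y of cap3 in the frame of stage below -0.17 m or y of cap3 in the frame of stage above 0.17 m))).
It fails at once if the objective or the vial is shifted more than 12 mm or tipped (distance of any of objective, vial from where it was at the start of the episode above 0.012 m or angle between any of objective, vial's own z axis and vertical above 0.3 rad).
It fails at once if something standing on the bench is shifted more than 20 mm (distance of any of reagent, dishes, driver, beaker from where it was at the start of the episode above 0.02 m).
It also fails if it takes over 48 s, if anything falls off the work surface, if the arm or the gripper's body presses on something with over 40 N, if the wrist force passes 120 N, or if a joint passes its speed limit or range.

## Robot

A 7-joint arm with a two-finger parallel gripper is mounted at the origin on the work surface. World frame = base frame: x ahead of the robot, y to its left, z up, the work surface at z = 0. Lengths are in m, angles in rad, forces in N, time in s.
With the tool pointing down it reaches from about 0.4 to 0.85 m from the base axis. Payload 6.9 kg.
Tool frame: the origin (TCP) lies between the finger pads; the fingertips stand 25 mm ahead of it and the grasp point (between the pads) lies 6 mm ahead of it; z points along the fingers, y is the direction in which the jaws open and shut (so a half turn about z gives the same grasp; the last joint's range is limited). The gripper opens to 85 mm and grips with 20 to 120 N. Pads are 22 mm wide; open, the fingers measure 114 mm over their backs; the gripper's body (76 mm by 85 mm) begins 54 mm behind the grasp point. The pads swing forward as they close: fully open they stand 13 mm farther back than shut.
Start: joints at [-1.115, 0.507, -0.238, 1.5, 0.126, 1.149, -0.155], TCP at [0.215, 0.587, 0.22] pointing down, gripper open.
Joint ranges: [-3.08, 3.08], [-0.24, 2.05], [-1.43, 1.35], [0, 2.5], [-1.52, 4.66], [0.17, 1.96], [-2.89, 2.89]. Speed limits (rad/s): [2.39, 2.39, 3.14, 3.14, 3.14, 3.14, 3.14].

## Interface

Orientations are given as a unit quaternion [x, y, z, w].
In Python, from workcell import arm gives the robot as it stands. The module is installed in compiled form; this text tells all that it offers.
- The arm moves only by the shell command python3 -m jog 'ROWS'. ROWS is JSON, a list that holds one entry, the list of rows, each a list of 5 numbers: the finger opening in m, from 0 to 0.0854, then the shift along the tool's x, y, z in m, then the turn about the tool's z in rad. A call has 1 to 10 rows; each row shifts and turns the commanded pose from where the row before left it, along the tool's axes as they then stand; what a row does not reach is not made up. A row lasts 1/12 s, in which the tool goes at most 41.7 mm and 7.16 degrees, less where a joint would pass 70% of its speed; a pose out of reach is approached as far as the arm can. A call with a gripper value outside its range is refused whole. The fingers move at their own pace and stop on an object; the grip force is fixed at half the most. Time passes only in rows, so rows that do not move let the fingers close. It gives the time, the measured TCP pose, the force and the opening at its end, in the units of the state.
- arm.read_state(): the state, without advancing time (a new reading comes with each control period).
- arm.grab_frame(name): name is "side" or "top" or "wrist"; returns a dict with "image" (420x560x3 uint8, red, green, blue), "intrinsics" (3x3 intrinsics, pixels), "k1" (the pictures are not rectified: a ray, as slopes to the right and down, at radius r is drawn at 1 + k1 r^2 times it, then the intrinsics apply), "cam_to_world" (4x4, takes a point from camera to world coordinates). Camera axes: x right, y down, z forward; pixel columns grow to the right and rows downward; lengths in m; the calibration is good to about 2 mm. A picture is of the moment at which its call begins. There is no depth.
- arm.close_job(): hands the job in, once; it reports no verdict.
The state is a dict: "clock": time; "qpos": joint angles; "joint_velocities": joint speeds; "effort": joint torques, N m; "ee_pos": TCP position; "tcp_rot": TCP orientation; "force": force on the tool from outside, world axes, zero at the start; "torque": the same for the moment, N m; "gripper_width": opening from 0.0 (shut) to 1.0 (fully open).
Only numpy, scipy, OpenCV 4.12 (cv2) and the standard library are available. Lean on these libraries where they do the work, as an engineer would, in place of code of your own. Each camera call takes 0.05 s, during which the arm holds its last target. There are 200 camera calls.

## Working session

There is one attempt and no reset: what is moved stays moved. The work goes in short steps, Python scripts to look and compute and a shell command to move; the robot and the scene stay as the last step left them, time stands still between calls to the robot, and variables do not carry over. Pictures are saved under pics/ and viewed, about 8 in all and at most 12, crops included, and the job is handed in when it is done.

```bash
mkdir -p pics; python3 - <<'E'
from workcell import arm
import cv2,pickle,numpy as np
s=arm.read_state();print(s['clock'],s['ee_pos'],s['tcp_rot'],s['gripper_width'])
for n in("top","side"):
    f=arm.grab_frame(n);pickle.dump(f,open(n+'.pkl','wb'));cv2.imwrite(f'pics/{n}0.png',f['image'][:,:,::-1]);print(n,f['intrinsics'],f['k1'],f['cam_to_world'].round(3) if hasattr(f['cam_to_world'],'round') else f['cam_to_world'])
E
```

```text
0.0 [0.2146515  0.58644422 0.21914122] [ 1.74490219e-01  9.84658527e-01 -8.50520238e-04 -1.56946453e-04] 1.0045537982867907
top [[503.10081172   0.         275.36064395]
 [  0.         503.10081172 208.71390821]
 [  0.           0.           1.        ]] 0.014976116501200797 [[ 0.013 -0.984  0.179  0.278]
 [-1.    -0.01   0.015  0.   ]
 [-0.013 -0.179 -0.984  1.451]
 [ 0.     0.     0.     1.   ]]
side [[379.60615506   0.         278.53501386]
 [  0.         379.60615506 207.13621511]
 [  0.           0.           1.        ]] -0.015443157022571992 [[-0.906 -0.336  0.256  0.302]
 [-0.423  0.709 -0.564  0.513]
 [ 0.008 -0.62  -0.785  0.771]
 [ 0.     0.     0.     1.   ]]
```

View pics/top0.png

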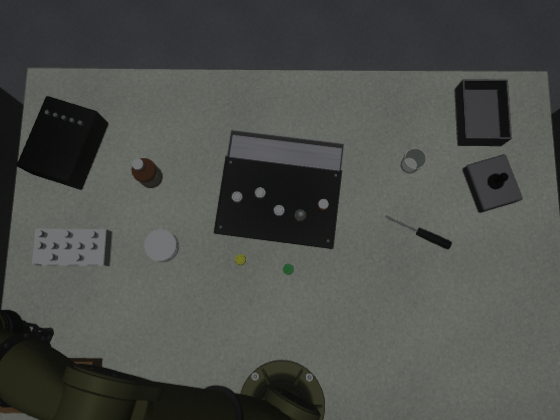

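The top view shows the stage at about (280,190). Five items form a row at (237,197), (260,192), (279,210), (300,215) and (323,204), and (300,215) looks like the objective. I'll zoom in to tell the vial from the caps.

```bash
python3 - <<'E'
import cv2,numpy as np
a=cv2.imread('pics/top0.png')[120:255,205:355]
b=cv2.imread('pics/side0.png')
a=cv2.convertScaleAbs(cv2.resize(a,(600,540),interpolation=cv2.INTER_CUBIC),alpha=1.8)
cv2.imwrite('pics/topc.png',a);cv2.imwrite('pics/side1.png',cv2.convertScaleAbs(cv2.resize(b,(800,600)),alpha=1.6))
E
```

```text
(no output)
```

View pics/topc.png

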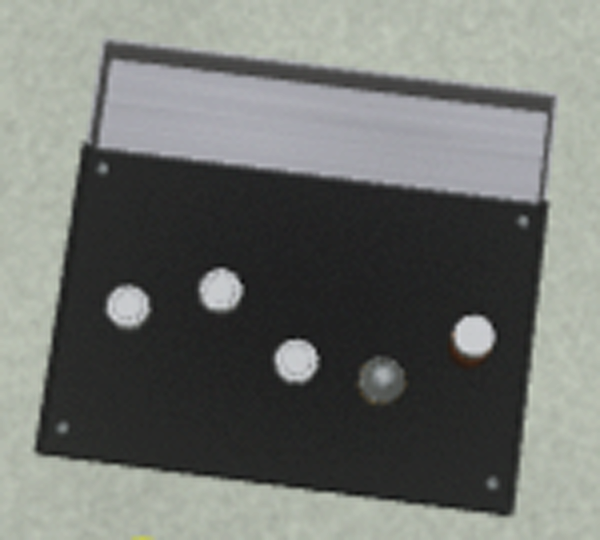

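View pics/side1.png

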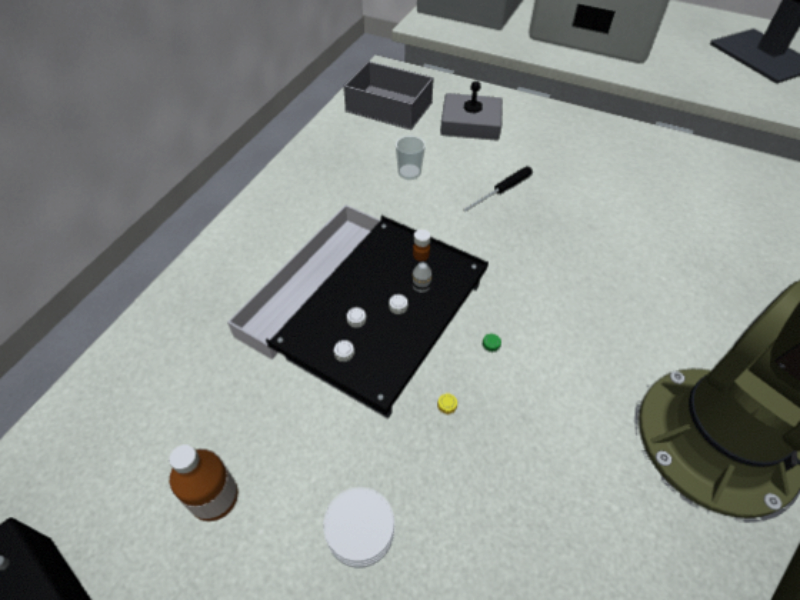

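The vial is the rightmost item and the objective is next to it. The three caps are at crop pixels (128,306), (221,289) and (296,360).

```bash
cat > h.py <<'E'
import numpy as np,cv2
def px2w(f,uv,z):
    K=np.array(f['intrinsics']);T=np.array(f['cam_to_world']);p=(np.array(uv,float)-K[:2,2])/[K[0,0],K[1,1]]
    q=p.copy()
    for _ in range(10): q=p/(1+f['k1']*(q@q))
    d=T[:3,:3]@[q[0],q[1],1];o=T[:3,3];return o+d*(z-o[2])/d[2]
E
python3 - <<'E'
import pickle,numpy as np
from h import *
f=pickle.load(open('top.pkl','rb'))
P={}
for n,c,z in[('FL',(85,145),.055),('FR',(547,202),.055),('NR',(512,515),.06),('NL',(37,453),.06),('c1',(128,306),.064),('c2',(221,289),.064),('c3',(296,360),.064),('obj',(381,378),.085),('vial',(474,335),.105),
 ('sFL',(102,168),.05),('sFR',(523,221),.05),('sNR',(492,483),.05),('sNL',(62,428),.05)]:
    P[n]=px2w(f,((c[0]+.5)/4-.5+205,(c[1]+.5)/4-.5+120),z);print(n,P[n].round(4))
for a,b in(('FL','FR'),('NL','NR'),('sFL','sFR'),('sNL','sNR')):
    d=P[a]-P[b];print(np.linalg.norm(d),np.arctan2(-d[0],d[1]))
th=np.mean([np.arctan2(-(P[a]-P[b])[0],(P[a]-P[b])[1]) for a,b in(('FL','FR'),('NL','NR'),('sFL','sFR'),('sNL','sNR'))])
ex=np.array([np.cos(th),np.sin(th)]);ey=np.array([-ex[1],ex[0]])
o=np.mean([P[k][:2] for k in('FL','FR','NR','NL')],0)+.0125*ex
print('th',th,'o',o)
for k in P:
    d=P[k][:2]-o;print(k,(d@ex*1e3).round(1),(d@ey*1e3).round(1))
from workcell import arm
from scipy.spatial.transform import Rotation as R
M=R.from_quat(arm.read_state()['tcp_rot']).as_matrix();print(M.round(3))
g=arm.read_state()['ee_pos'][:2]-o;print('tcp stage',g@ex,g@ey)
print('yaw tool x',np.arctan2(M[1,0],M[0,0]))
E
```

```text
FL [0.6849 0.1657 0.055 ]
FR [ 0.6458 -0.1658  0.055 ]
NR [ 0.421  -0.1387  0.06  ]
NL [0.4606 0.1918 0.06  ]
c1 [0.5651 0.1307 0.064 ]
c2 [0.578  0.0654 0.064 ]
c3 [0.5277 0.0119 0.064 ]
obj [ 0.5119 -0.0469  0.085 ]
vial [ 0.5388 -0.1094  0.105 ]
sFL [0.6693 0.1535 0.05  ]
sFR [ 0.6329 -0.1492  0.05  ]
sNR [ 0.4443 -0.1259  0.05  ]
sNL [0.4798 0.1762 0.05  ]
0.3338089804052552 -0.11763302039636468
0.3329005952623554 -0.11908999179764837
0.3048159008953876 -0.11979163462815604
0.30421986179219934 -0.1170143089395686
th -0.11838223894043441 o [0.56548994 0.01175824]
FL 100.4 166.9
FR 100.7 -166.9
NR -125.7 -166.5
NL -125.4 166.4
c1 -14.4 118.1
c2 6.1 54.7
c3 -37.6 -4.3
obj -46.3 -64.6
vial -12.2 -123.4
sFL 86.4 153.0
sFR 86.0 -151.8
sNR -104.1 -151.0
sNL -104.5 153.2
[[-0.939  0.344 -0.001]
 [ 0.344  0.939 -0.002]
 [-0.    -0.002 -1.   ]]
tcp stage -0.41620942975151703 0.5292651855352267
yaw tool x 2.7908095598932707
```

The stage fit is within about 1 mm: yaw -0.118, origin (0.5655, 0.0118). In stage mm, the caps are at (-14,118), (6,55) and (-38,-4). I'll align the tool with the stage, narrow the jaws to 15 mm as a cradle, and travel high to the place behind c1.

```bash
cat > st.py <<'E'
from workcell import arm
import numpy as np
from scipy.spatial.transform import Rotation as R
s=arm.read_state();M=R.from_quat(s['tcp_rot']).as_matrix();th=-.1184
ex=np.array([np.cos(th),np.sin(th)]);ey=np.array([-ex[1],ex[0]]);g=s['ee_pos'][:2]-[.5655,.0118]
print('t',s['clock'],'stage mm',(g@ex*1e3).round(1),(g@ey*1e3).round(1),'z',(s['ee_pos'][2]*1e3).round(1),'yawerr',(np.arctan2(M[1,0],M[0,0])-np.pi-th+np.pi)%(2*np.pi)-np.pi,'F',s['force'].round(1),'w',s['gripper_width'])
E
python3 -m jog '[[[0.015,0,0,0,-0.116],[0.015,0,0,0,-0.116],[0.015,-0.02,-0.024,0,0],[0.015,-0.026,-0.031,0,0],[0.015,-0.026,-0.031,0,0],[0.015,-0.026,-0.031,0,0],[0.015,-0.026,-0.031,0,0],[0.015,-0.026,-0.031,0,0],[0.015,-0.026,-0.031,0,0],[0.015,-0.026,-0.031,0,0]]]'
python3 st.py
```

```text
clock: 0.93
ee_pos: [0.3873, 0.3217, 0.2198]
tcp_rot: [0.059, 0.998, -0.0, -0.0]
force: [0.9, -0.4, -0.5]
gripper_width: 0.176
t 0.9333 stage mm -213.5 286.7 z 219.8 yawerr -0.00031649333789207645 F [ 0.9 -0.4 -0.5] w 0.17583091800376036
```

```bash
python3 -m jog '[[[0.015,-0.024,-0.028,0,0],[0.015,-0.024,-0.028,0,0],[0.015,-0.024,-0.028,0,0],[0.015,-0.024,-0.028,0,0],[0.015,-0.024,-0.028,0,0],[0.015,-0.024,-0.028,0,0],[0.015,0,0,0.03,0],[0.015,0,0,0.03,0],[0.015,0,0,0.02,0],[0.015,0,0,0,0]]]'
python3 st.py; python3 - <<'E'
from workcell import arm
import cv2,pickle
f=arm.grab_frame('wrist');pickle.dump(f,open('w.pkl','wb'));cv2.imwrite('pics/w1.png',cv2.convertScaleAbs(f['image'][:,:,::-1],alpha=1.6))
E
```

```text
clock: 1.77
ee_pos: [0.5072, 0.1385, 0.136]
tcp_rot: [0.06, 0.998, -0.001, -0.004]
force: [-0.8, 0.5, -0.1]
gripper_width: 0.176
t 1.7667 stage mm -72.8 119.0 z 136.0 yawerr -0.0009425542945442622 F [-0.8  0.5 -0.1] w 0.17640890396854142
```

View pics/w1.png

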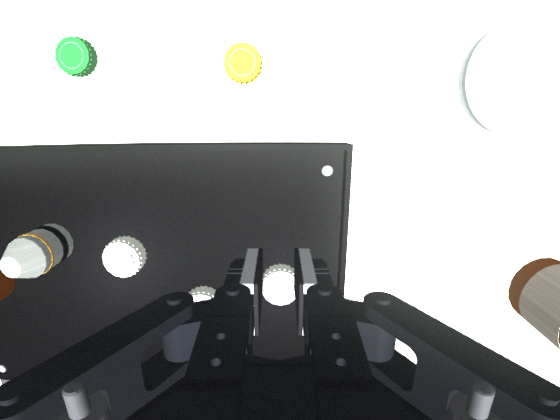

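The wrist view shows c1 at (281,286), centred between the fingertips. The middle cap is at (124,257) and the objective is at far left. I'll check the numbers, then lower.

```bash
python3 - <<'E'
import pickle
from h import *
f=pickle.load(open('w.pkl','rb'));th=-.1184;ex=np.array([np.cos(th),np.sin(th)]);ey=np.array([-ex[1],ex[0]])
for n,c in(('c1',(281,286)),('c3',(124,257))):
    g=px2w(f,c,.064)[:2]-[.5655,.0118];print(n,g@ex,g@ey)
E
python3 -m jog '[[[0.015,0,0,0.02,0],[0.015,0,0,0.02,0],[0.015,0,0,0.014,0],[0.015,0,0,0,0],[0.015,0,0,0,0]]]'
python3 st.py
```

```text
c1 -0.01589714407208643 0.12161547255968702
c3 -0.03951927339834133 0.0011477440897847762
clock: 2.23
ee_pos: [0.5103, 0.1402, 0.087]
tcp_rot: [0.059, 0.998, 0.0, 0.0]
force: [0.2, 0.7, 1.3]
gripper_width: 0.175
t 2.2333 stage mm -70.0 121.0 z 87.0 yawerr 6.939704459885121e-05 F [0.2 0.7 1.3] w 0.17521201266004477
```

```bash
python3 -m jog '[[[0.015,0,-0.001,0.008,0],[0.015,-0.01,0,0,0],[0.015,-0.01,0,0,0],[0.015,-0.008,0,0,0],[0.015,-0.008,0,0,0],[0.015,-0.01,0,0,0],[0.015,-0.012,0,0,0],[0.015,-0.012,0,0,0],[0.015,-0.012,0,0,0],[0.015,-0.012,0,0,0]]]'
python3 st.py
python3 -m jog '[[[0.015,-0.012,0,0,0],[0.015,-0.012,0,0,0],[0.015,-0.012,0,0,0],[0.015,-0.012,0,0,0],[0.015,-0.012,0,0,0],[0.015,-0.012,0,0,0],[0.015,0,0,0,0]]]'
python3 st.py; python3 - <<'E'
from workcell import arm
import cv2
f=arm.grab_frame('side');cv2.imwrite('pics/s2.png',cv2.convertScaleAbs(cv2.resize(f['image'][130:300,150:360,::-1],(800,648)[:2] and (735,595),interpolation=cv2.INTER_CUBIC),alpha=1.6))
E
```

```text
clock: 3.07
ee_pos: [0.6044, 0.1273, 0.078]
tcp_rot: [0.06, 0.998, 0.0, 0.0]
force: [-0.5, -0.4, -0.7]
gripper_width: 0.176
t 3.0667 stage mm 25.0 119.3 z 78.0 yawerr -0.0007592807773719734 F [-0.5 -0.4 -0.7] w 0.17560538545412838
clock: 3.65
ee_pos: [0.6772, 0.118, 0.0777]
tcp_rot: [0.06, 0.998, -0.0, 0.001]
force: [-0.5, -0.4, 0.7]
gripper_width: 0.174
t 3.65 stage mm 98.4 118.6 z 77.7 yawerr -0.001989983746913282 F [-0.5 -0.4  0.7] w 0.1741454631084465
```

View pics/s2.png

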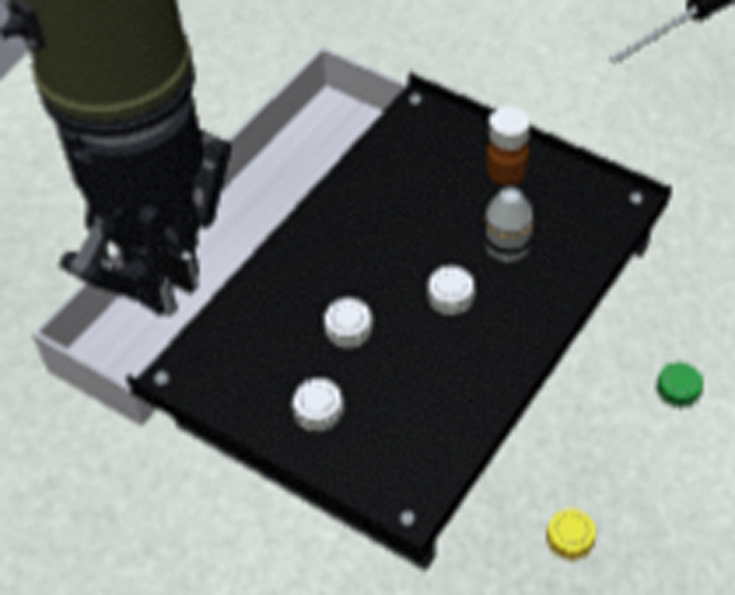

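The side view shows c1 still at (317,403), unmoved, and the fingers past it over the edge at (165,310). They must have passed above the cap, so I'll measure the fingertip height from this view.

```bash
python3 - <<'E'
import pickle
from h import *
from workcell import arm
f=pickle.load(open('side.pkl','rb'));th=-.1184;ex=np.array([np.cos(th),np.sin(th)]);ey=np.array([-ex[1],ex[0]])
def st(c,z):
    g=px2w(f,c,z)[:2]-[.5655,.0118];return ((g@ex*1e3).round(1),(g@ey*1e3).round(1))
for z in(.04,.05,.06,.07,.08,.09,.1): print(z,'tipR',st((150+168/3.5,130+310/3.5),z),'tipother',st((150+190/3.5,130+288/3.5),z))
print('c1',st((150+317/3.5,130+400/3.5),.064),'c2',st((150+348/3.5,130+318/3.5),.064))
print(arm.read_state()['qpos'])
g=arm.grab_frame('top');cv2.imwrite('pics/t3.png',cv2.convertScaleAbs(cv2.resize(g['image'][120:255,205:355,::-1],(600,540),interpolation=cv2.INTER_CUBIC),alpha=1.8))
g=arm.grab_frame('wrist');cv2.imwrite('pics/w3.png',cv2.convertScaleAbs(g['image'][:,:,::-1],alpha=1.6))
E
```

```text
0.04 tipR (np.float64(123.2), np.float64(104.8)) tipother (np.float64(122.4), np.float64(81.9))
0.05 tipR (np.float64(117.1), np.float64(109.7)) tipother (np.float64(116.3), np.float64(87.1))
0.06 tipR (np.float64(111.0), np.float64(114.7)) tipother (np.float64(110.3), np.float64(92.4))
0.07 tipR (np.float64(105.0), np.float64(119.6)) tipother (np.float64(104.2), np.float64(97.7))
0.08 tipR (np.float64(98.9), np.float64(124.6)) tipother (np.float64(98.2), np.float64(102.9))
0.09 tipR (np.float64(92.8), np.float64(129.5)) tipother (np.float64(92.1), np.float64(108.2))
0.1 tipR (np.float64(86.8), np.float64(134.5)) tipother (np.float64(86.0), np.float64(113.4))
c1 (np.float64(-15.6), np.float64(121.8)) c2 (np.float64(4.1), np.float64(58.7))
[-0.12295673  0.72196371 -0.15524669  1.49751148  0.12789787  0.93179549
  1.13434909]
```

View pics/w3.png

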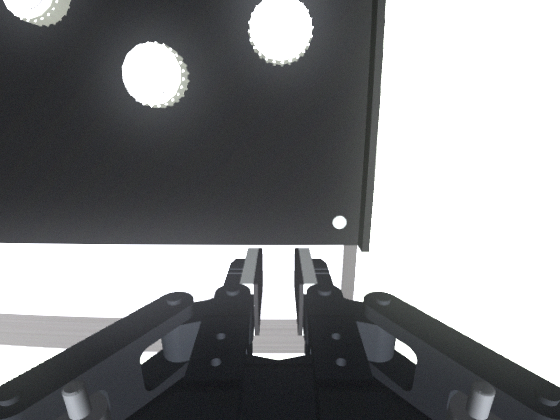

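```bash
python3 - <<'E'
from h import *
from workcell import arm
th=-.1184;ex=np.array([np.cos(th),np.sin(th)]);ey=np.array([-ex[1],ex[0]])
f=arm.grab_frame('wrist');T=np.array(f['cam_to_world'])
g=T[:2,3]-[.5655,.0118];print('cam',g@ex,g@ey,T[2,3])
def st(c,z):
    g=px2w(f,c,z)[:2]-[.5655,.0118];return ((g@ex*1e3).round(1),(g@ey*1e3).round(1))
print('c1',st((281,30),.064),'c2',st((155,74),.064),'edge',st((280,243),.05),'screw',st((340,222),.05))
for z in(.05,.06,.07,.08,.09): print(z,st((251,249),z),st((262,249),z),st((296,249),z),st((307,249),z))
E
```

```text
cam 0.026446890816392024 0.12030454698042303 0.2323335537367684
c1 (np.float64(-13.8), np.float64(121.5)) c2 (np.float64(5.5), np.float64(59.8)) edge (np.float64(99.3), np.float64(121.2)) screw (np.float64(86.1), np.float64(156.5))
0.05 (np.float64(103.2), np.float64(103.8)) (np.float64(103.2), np.float64(110.4)) (np.float64(103.2), np.float64(130.8)) (np.float64(103.2), np.float64(137.5))
0.06 (np.float64(99.0), np.float64(104.7)) (np.float64(99.0), np.float64(110.9)) (np.float64(99.0), np.float64(130.3)) (np.float64(99.0), np.float64(136.5))
0.07 (np.float64(94.8), np.float64(105.6)) (np.float64(94.8), np.float64(111.5)) (np.float64(94.8), np.float64(129.7)) (np.float64(94.8), np.float64(135.6))
0.08 (np.float64(90.6), np.float64(106.5)) (np.float64(90.6), np.float64(112.0)) (np.float64(90.6), np.float64(129.1)) (np.float64(90.6), np.float64(134.6))
0.09 (np.float64(86.4), np.float64(107.4)) (np.float64(86.3), np.float64(112.6)) (np.float64(86.3), np.float64(128.5)) (np.float64(86.4), np.float64(133.7))
```

View pics/t3.png

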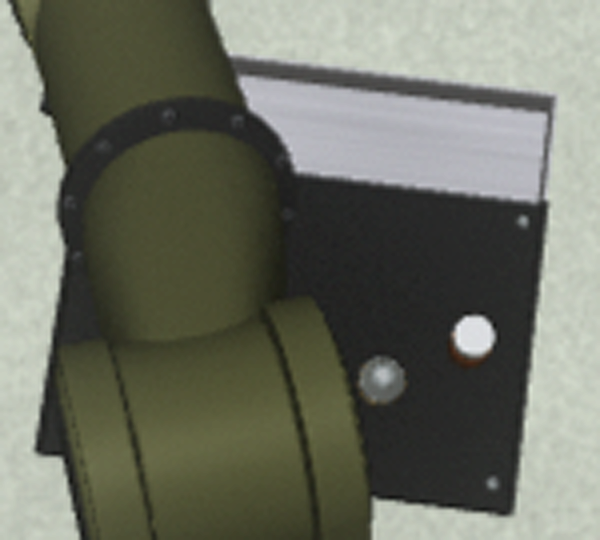

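The wrist calibration agrees with the stage to about 1 mm, but both cameras put the fingertips near z≈0.088 with the TCP at 0.078. That is much higher than the stated 25 mm ahead of the TCP, so the fingers went over the cap. I'll go back behind c1 and descend in small steps, watching force.

```bash
python3 -m jog '[[[0.015,0,0,-0.01,0],[0.015,0.035,0,0,0],[0.015,0.035,0,0,0],[0.015,0.035,0,0,0],[0.015,0.035,0,0,0],[0.015,0.029,0.001,0,0],[0.015,0,0,0.01,0],[0.015,0,0,0.01,0],[0.015,0,0,0.01,0],[0.015,0,0,0,0]]]'
python3 st.py;  python3 - <<'E'
from h import *
from workcell import arm
f=arm.grab_frame('side');cv2.imwrite('pics/s4.png',cv2.convertScaleAbs(cv2.resize(f['image'][190:290,190:330,::-1],(784,560),interpolation=cv2.INTER_CUBIC),alpha=1.8))
E
```

```text
clock: 4.68
ee_pos: [0.5071, 0.1397, 0.0563]
tcp_rot: [0.06, 0.998, -0.0, -0.001]
force: [-0.2, -0.8, -0.1]
gripper_width: 0.177
t 4.6833 stage mm -73.1 120.1 z 56.3 yawerr -0.0009705014400323009 F [-0.2 -0.8 -0.1] w 0.1767107378344248
```

View pics/s4.png

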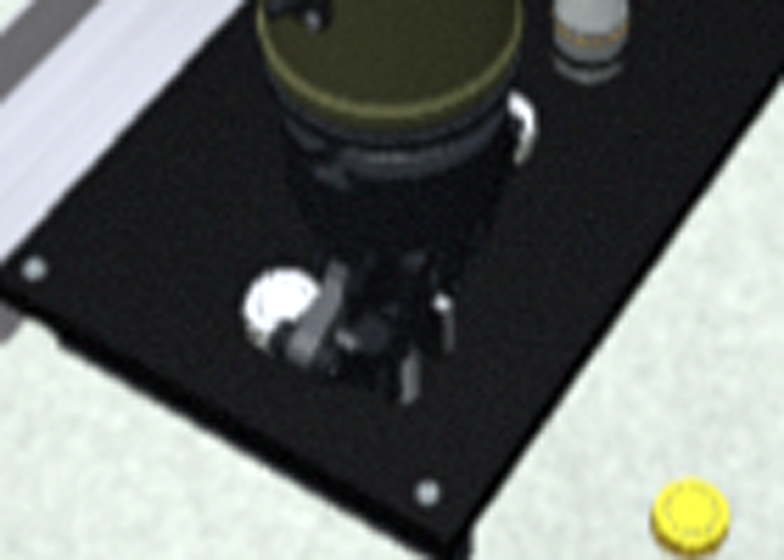

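The TCP is at 0.056 with no contact, so the tips really do sit higher than stated. In the side view they are hovering behind c1, at about (405,400). I'll creep down to find the plate by force.

```bash
python3 -m jog '[[[0.015,0,0,0.004,0],[0.015,0,0,0.002,0],[0.015,0,0,0,0]]]'; python3 -m jog '[[[0.015,0,0,0.002,0],[0.015,0,0,0.0,0]]]';python3 -m jog '[[[0.015,0,0,0.002,0],[0.015,0,0,0.0,0]]]'; python3 st.py
```

```text
clock: 4.98
ee_pos: [0.5071, 0.1399, 0.0515]
tcp_rot: [0.06, 0.998, -0.0, -0.0]
force: [-0.2, 0.2, -0.0]
gripper_width: 0.174
clock: 5.15
ee_pos: [0.507, 0.1401, 0.0498]
tcp_rot: [0.059, 0.998, -0.0, -0.0]
force: [0.3, -0.3, 0.7]
gripper_width: 0.176
clock: 5.32
ee_pos: [0.5068, 0.1401, 0.0478]
tcp_rot: [0.059, 0.998, -0.0, -0.0]
force: [0.3, 0.2, 0.4]
gripper_width: 0.176
t 5.3167 stage mm -73.4 120.5 z 47.8 yawerr -0.0004138208108090957 F [0.3 0.2 0.4] w 0.17644226157321677
```

```bash
python3 -m jog '[[[0.015,0,0,0.002,0],[0.015,0,0,0.0,0]]]';python3 -m jog '[[[0.015,0,0,0.002,0],[0.015,0,0,0.0,0]]]'; python3 - <<'E'
from h import *
from workcell import arm
f=arm.grab_frame('wrist');cv2.imwrite('pics/w5.png',cv2.convertScaleAbs(cv2.resize(f['image'][200:350,180:380,::-1],(800,600),interpolation=cv2.INTER_CUBIC),alpha=1.6))
E
```

```text
clock: 5.48
ee_pos: [0.5068, 0.1401, 0.0458]
tcp_rot: [0.059, 0.998, -0.0, -0.0]
force: [-0.3, 0.3, -0.1]
gripper_width: 0.172
clock: 5.65
ee_pos: [0.5068, 0.1401, 0.0437]
tcp_rot: [0.059, 0.998, -0.0, -0.0]
force: [0.4, -1.1, 0.3]
gripper_width: 0.178
```

View pics/w5.png

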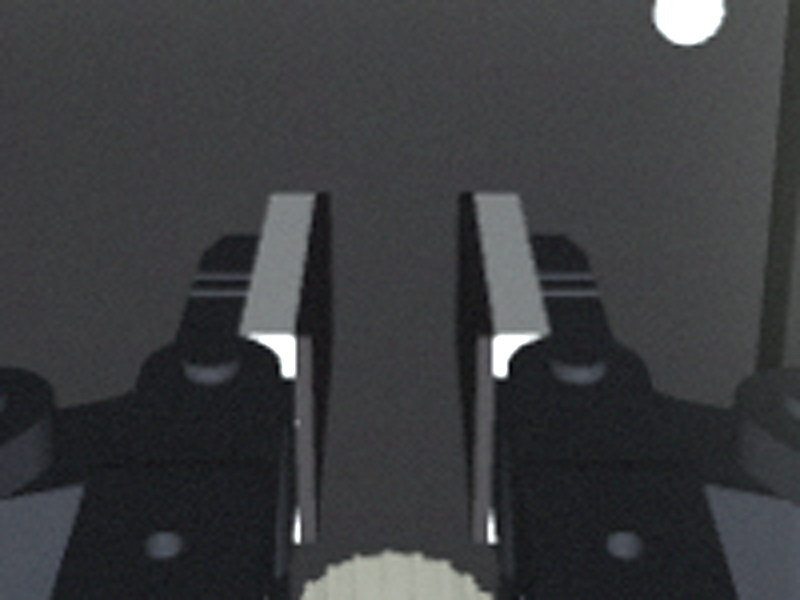

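The wrist close-up shows the cap edge just ahead of the pads, at (395,560), and still no plate contact. I'll push a short way and check numerically that the cap moves.

```bash
cat > blobs.py <<'E'
from h import *
from workcell import arm
import sys
th=-.1184;ex=np.array([np.cos(th),np.sin(th)]);ey=np.array([-ex[1],ex[0]])
f=arm.grab_frame('side');im=f['image'].astype(int)
cv2.imwrite('pics/last_side.png',f['image'][:,:,::-1])
m=((im.min(2)>90)&(im.max(2)-im.min(2)<25)).astype(np.uint8)
n,l,s,c=cv2.connectedComponentsWithStats(m)
for i in range(1,n):
    if s[i,4]<25 or s[i,4]>2500: continue
    g=px2w(f,c[i],.06)[:2]-[.5655,.0118];x,y=(g@ex*1e3).round(0),(g@ey*1e3).round(0)
    if -130<x<215 and abs(y)<175: print('stage',x,y,'area',s[i,4],c[i].round())
E
python3 -m jog '[[[0.015,-0.01,0.0,0,0],[0.015,-0.01,0,0,0],[0.015,-0.01,0,0,0],[0.015,-0.008,0,0,0],[0.015,-0.008,0,0,0],[0.015,-0.008,0,0,0],[0.015,0,0,0,0]]]'
python3 st.py; python3 blobs.py
```

```text
clock: 6.28
ee_pos: [0.5625, 0.1332, 0.0439]
tcp_rot: [0.06, 0.998, 0.0, 0.001]
force: [0.1, -1.0, -0.3]
gripper_width: 0.178
t 6.2833 stage mm -17.3 120.2 z 43.9 yawerr -0.001604496901805419 F [ 0.1 -1.  -0.3] w 0.17772509933168323
stage -36.0 -4.0 area 106 [278. 211.]
```

```bash
python3 - <<'E'
import cv2
a=cv2.imread('pics/last_side.png')[180:280,180:320]
cv2.imwrite('pics/s6.png',cv2.convertScaleAbs(cv2.resize(a,(784,560),interpolation=cv2.INTER_CUBIC),alpha=2.2))
E
```

```text
(no output)
```

View pics/s6.png

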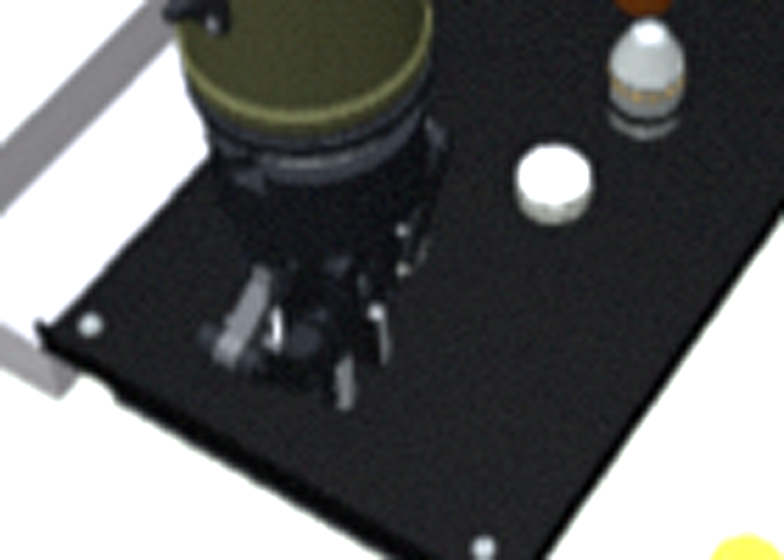

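c1 is gone from its old place (about (339,364)), with a white sliver showing ahead of the fingers, so it is being pushed. The objective and middle cap haven't moved. I'll sweep c1 over the edge.

```bash
python3 -m jog '[[[0.015,-0.008,0.0,0,0],[0.015,-0.011,0,0,0],[0.015,-0.012,0,0,0],[0.015,-0.012,0,0,0],[0.015,-0.012,0,0,0],[0.015,-0.012,0,0,0],[0.015,-0.012,0,0,0],[0.015,-0.012,0,0,0],[0.015,-0.012,0,0,0],[0.015,-0.012,0,0,0]]]'
python3 -m jog '[[[0.015,0,0,0,0],[0.015,0,0,-0.02,0],[0.015,0,0,-0.03,0],[0.015,0.03,0,0,0],[0.015,0.04,0,0,0],[0.015,0.04,0,0,0],[0.015,0.04,-0.0,0,0],[0.015,0,0,0,0]]]'
python3 st.py; python3 blobs.py
```

```text
clock: 7.17
ee_pos: [0.6752, 0.1201, 0.0439]
tcp_rot: [0.059, 0.998, -0.0, -0.0]
force: [-0.4, 0.4, -1.3]
gripper_width: 0.18
clock: 7.83
ee_pos: [0.5145, 0.1383, 0.093]
tcp_rot: [0.057, 0.998, -0.001, -0.005]
force: [-1.2, -0.9, -1.1]
gripper_width: 0.176
t 7.8333 stage mm -65.6 119.6 z 93.0 yawerr 0.004300894275222511 F [-1.2 -0.9 -1.1] w 0.17613105149631497
stage -39.0 -5.0 area 75 [280. 211.]
```

```bash
python3 -m jog '[[[0.015,0.01,-0.02,0,0],[0.015,0.004,-0.025,0,0],[0.015,0,-0.016,0,0],[0.015,0,0,0,0],[0.015,0,0,0.02,0],[0.015,0,0,0.02,0],[0.015,0,0,0.009,0],[0.015,0,0,0,0],[0.015,0,0,0,0]]]'
python3 st.py; python3 blobs.py
```

```text
clock: 8.63
ee_pos: [0.5047, 0.0794, 0.0449]
tcp_rot: [0.059, 0.998, -0.0, -0.0]
force: [-0.3, 0.2, -0.3]
gripper_width: 0.173
t 8.6333 stage mm -68.3 60.0 z 44.9 yawerr 7.237385917102657e-05 F [-0.3  0.2 -0.3] w 0.17317253028809262
stage 8.0 56.0 area 113 [249. 220.]
```

```bash
python3 -m jog '[[[0.015,-0.01,-0.001,0.001,0],[0.015,-0.012,0,0,0],[0.015,-0.01,0,0,0],[0.015,-0.008,0,0,0],[0.015,-0.008,0,0,0],[0.015,-0.008,0,0,0],[0.015,-0.011,0,0,0],[0.015,-0.012,0,0,0],[0.015,-0.012,0,0,0],[0.015,-0.012,0,0,0]]]'
python3 -m jog '[[[0.015,-0.012,0,0,0],[0.015,-0.012,0,0,0],[0.015,-0.012,0,0,0],[0.015,-0.012,0,0,0],[0.015,-0.012,0,0,0],[0.015,-0.009,0,0,0],[0.015,0,0,0,0],[0.015,0,0,-0.02,0],[0.015,0,0,-0.03,0],[0.015,0,0,0,0]]]'
python3 st.py
python3 -m jog '[[[0.015,0.03,-0.005,0,0],[0.015,0.04,-0.008,0,0],[0.015,0.04,-0.015,0,0],[0.015,0.04,-0.015,0,0],[0.015,0.03,-0.015,0,0],[0.015,0.002,0,0,0],[0.015,0,0,0,0],[0.015,0,0,0,0]]]'
python3 st.py; python3 blobs.py;python3 - <<'E'
import cv2
a=cv2.imread('pics/last_side.png')[130:300,150:360]
cv2.imwrite('pics/s7.png',cv2.convertScaleAbs(cv2.resize(a,(735,595),interpolation=cv2.INTER_CUBIC),alpha=1.4))
E
```

```text
clock: 9.52
ee_pos: [0.6076, 0.0657, 0.0441]
tcp_rot: [0.059, 0.998, -0.0, -0.0]
force: [-0.2, 0.5, 0.1]
gripper_width: 0.176
clock: 10.35
ee_pos: [0.6778, 0.0581, 0.0993]
tcp_rot: [0.059, 0.998, 0.001, 0.003]
force: [1.7, -0.1, 0.7]
gripper_width: 0.18
t 10.35 stage mm 106.0 59.3 z 99.3 yawerr -0.00045859869772346684 F [ 1.7 -0.1  0.7] w 0.17957727097411366
clock: 11.02
ee_pos: [0.4908, 0.0224, 0.0946]
tcp_rot: [0.059, 0.998, 0.0, 0.001]
force: [1.1, 1.0, -0.1]
gripper_width: 0.174
t 11.0167 stage mm -75.4 1.7 z 94.6 yawerr -0.00039025791855440417 F [ 1.1  1.  -0.1] w 0.17424701049222238
stage -36.0 -4.0 area 103 [278. 211.]
```

View pics/s7.png

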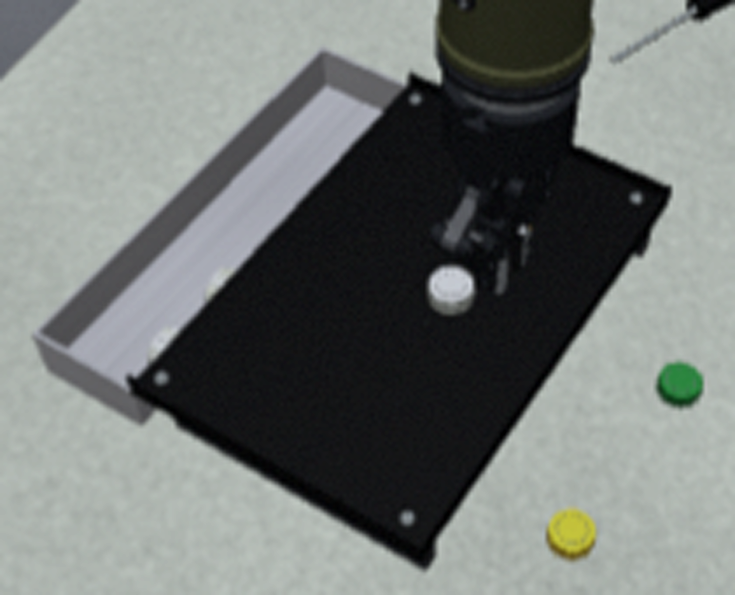

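Two caps lie in the trough, at (165,345) and (220,283). c3 is untouched at (451,287), with the hand behind it. The objective stands about 60 mm to the side, so before lowering I'll check how wide the gripper linkage is near it.

```bash
python3 - <<'E'
from h import *
from workcell import arm
th=-.1184;ex=np.array([np.cos(th),np.sin(th)]);ey=np.array([-ex[1],ex[0]])
f=arm.grab_frame('wrist');e=arm.read_state()['ee_pos']
for c in[(251,249),(240,290),(228,262),(215,290),(192,297),(165,300),(10,385),(75,385)]:
    r=[]
    for xo in(-11,-4):
        best=min(np.arange(e[2]-.03,e[2]+.12,.001),key=lambda z:abs((px2w(f,c,z)[:2]-e[:2])@ex-xo/1e3))
        r.append((round((best-e[2])*1e3),round(float((px2w(f,c,best)[:2]-e[:2])@ey)*1e3)))
    print(c,r,'(dz rel TCP, dy)')
E
python3 -m jog '[[[0.015,0,-0.003,0,0],[0.015,0,-0.002,0,0],[0.015,0,0,0.02,0],[0.015,0,0,0,0],[0.015,0,0,0,0]]]'; python3 st.py
```

```text
(251, 249) [(17, -12), (1, -13)] (dz rel TCP, dy)
(240, 290) [(54, -13), (42, -14)] (dz rel TCP, dy)
(228, 262) [(31, -20), (16, -23)] (dz rel TCP, dy)
(215, 290) [(54, -21), (42, -24)] (dz rel TCP, dy)
(192, 297) [(58, -28), (47, -32)] (dz rel TCP, dy)
(165, 300) [(61, -37), (49, -41)] (dz rel TCP, dy)
(10, 385) [(99, -61), (92, -69)] (dz rel TCP, dy)
(75, 385) [(98, -46), (91, -51)] (dz rel TCP, dy)
clock: 11.53
ee_pos: [0.4886, 0.017, 0.0733]
tcp_rot: [0.059, 0.998, -0.0, -0.001]
force: [-0.1, 0.8, 1.1]
gripper_width: 0.172
t 11.5333 stage mm -77.0 -3.9 z 73.3 yawerr -0.00036243687534565083 F [-0.1  0.8  1.1] w 0.1724748180248096
```

The linkage is within ±41 mm below objective height, which leaves clearance (objective edge about 45 mm from the tool axis, narrow at the top). I'll lower, engage and sweep c3.

```bash
python3 -m jog '[[[0.015,0,0.002,0.015,0],[0.015,0,0,0.014,0],[0.015,0,0,0,0],[0.015,-0.006,0,0,0],[0.015,-0.008,0,0,0],[0.015,-0.008,0,0,0],[0.015,-0.008,0.001,0,0],[0.015,-0.008,0.001,0,0],[0.015,-0.008,0.001,0,0]]]'
python3 st.py
python3 -m jog '[[[0.015,-0.01,0,0,0],[0.015,-0.012,0,0,0],[0.015,-0.012,0,0,0],[0.015,-0.012,0,0,0],[0.015,-0.012,0,0,0],[0.015,-0.012,0,0,0],[0.015,-0.012,0,0,0],[0.015,-0.012,0,0,0],[0.015,-0.012,0,0,0],[0.015,-0.012,0,0,0]]]'
python3 -m jog '[[[0.015,-0.012,0,0,0],[0.015,-0.012,0,0,0],[0.015,-0.005,0,0,0],[0.015,0,0,0,0],[0.015,0,0,-0.02,0],[0.015,0,0,-0.03,0],[0.015,0,0,-0.04,0],[0.015,0,0,-0.04,0],[0.015,0,0,0,0]]]'
python3 st.py
```

```text
clock: 12.28
ee_pos: [0.5367, 0.0166, 0.0454]
tcp_rot: [0.06, 0.998, 0.0, 0.0]
force: [0.1, -0.1, 0.3]
gripper_width: 0.177
t 12.2833 stage mm -29.1 1.3 z 45.4 yawerr -0.0006911868162609025 F [ 0.1 -0.1  0.3] w 0.17651001994366558
clock: 13.12
ee_pos: [0.6536, 0.0026, 0.045]
tcp_rot: [0.059, 0.998, 0.0, -0.0]
force: [0.3, -0.4, -0.1]
gripper_width: 0.177
clock: 13.87
ee_pos: [0.6849, -0.0003, 0.184]
tcp_rot: [0.059, 0.998, 0.001, 0.006]
force: [1.7, 0.2, 0.8]
gripper_width: 0.176
t 13.8667 stage mm 120.0 2.1 z 184.0 yawerr -0.0005173518834640234 F [1.7 0.2 0.8] w 0.1761432046872118
```

```bash
python3 -m jog '[[[0.015,0.02,0.01,0,0],[0.015,0.03,0.025,0,0],[0.015,0.03,0.028,0,0],[0.015,0.03,0.028,0,0],[0.015,0.03,0.028,0,0],[0.015,0.03,0.028,0,0],[0.015,0.03,0.028,0,0],[0.015,0.03,0.028,0,0],[0.015,0.03,0.028,0,0],[0.015,0.03,0.028,0,0]]]'
python3 -m jog '[[[0.015,0.02,0.03,0,0],[0.015,0.02,0.035,0,0],[0.015,0.02,0.035,0,0],[0.015,0.01,0.035,0,0],[0.015,0,0.03,0,0],[0.015,0,0,0,0],[0.015,0,0,0,0]]]'
python3 - <<'E'
from workcell import arm
import cv2,numpy as np
t=arm.grab_frame('top')['image'][120:255,205:355,::-1];s=arm.grab_frame('side')['image'][130:280,160:350,::-1]
z=lambda a,w,h:cv2.convertScaleAbs(cv2.resize(a,(w,h),interpolation=cv2.INTER_CUBIC),alpha=1.3)
cv2.imwrite('pics/end.png',np.hstack([z(t,370,333),z(s,422,333)]))
E
python3 st.py
```

```text
clock: 14.7
ee_pos: [0.4221, 0.2916, 0.1751]
tcp_rot: [0.059, 0.998, -0.0, 0.0]
force: [1.1, 0.2, -1.4]
gripper_width: 0.18
clock: 15.28
ee_pos: [0.3729, 0.464, 0.1744]
tcp_rot: [0.058, 0.998, -0.0, -0.0]
force: [-0.5, -0.2, 0.2]
gripper_width: 0.177
t 15.3833 stage mm -243.1 423.9 z 174.5 yawerr -0.001027096356821744 F [-1.  -0.5  0.1] w 0.17734917748361273
```

View pics/end.png

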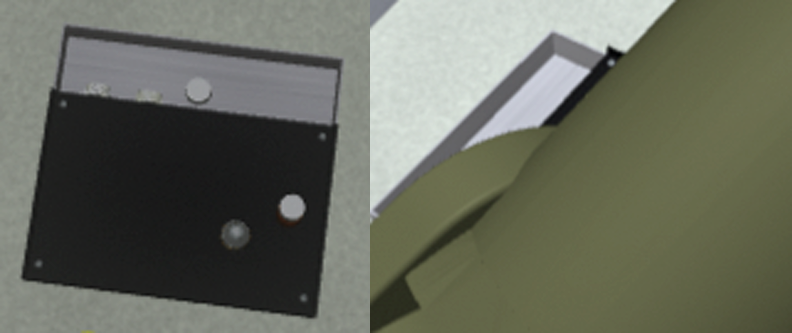

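The top view shows all three caps in the trough, at (97,89), (149,97) and (199,90). Two of them look tipped on edge by the plate wall, and the objective and vial are standing. I'll check heights, rest and shifts numerically.

```bash
python3 - <<'E'
from h import *
from workcell import arm
import pickle
th=-.1184;ex=np.array([np.cos(th),np.sin(th)]);ey=np.array([-ex[1],ex[0]])
f0=pickle.load(open('top.pkl','rb'));f=arm.grab_frame('top');
for n,c in(('c1',(97,89)),('c2',(149,97)),('c3',(199,90))):
    u=((c[0]+.5)/370*150+204.5,(c[1]+.5)/333*135+119.5)
    for z in(.012,.02,.038):
        g=px2w(f,u,z)[:2]-[.5655,.0118];print(n,z,(g@ex*1e3).round(),(g@ey*1e3).round())
G=lambda f:cv2.cvtColor(f['image'],cv2.COLOR_RGB2GRAY)
a,b=G(f0),G(f)
for n,(u,v) in dict(obj=(300,215),vial=(323,204),reagent=(145,172),dishes=(160,245),driver=(420,232),beaker=(412,160)).items():
    r=22 if n in('reagent','dishes','beaker','driver') else 11
    t=a[v-r:v+r,u-r:u+r];w=b[v-r-8:v+r+8,u-r-8:u+r+8]
    m=cv2.minMaxLoc(cv2.matchTemplate(w,t,cv2.TM_CCOEFF_NORMED));print(n,'shift px',m[3][0]-8,m[3][1]-8,round(m[1],2))
g2=arm.grab_frame('top');print('motion in trough',np.abs(G(g2).astype(int)-b)[140:172,228:345].max(),np.abs(G(g2).astype(int)-b)[90:120,228:345].max())
E
```

```text
c1 0.012 119.0 120.0
c1 0.02 117.0 119.0
c1 0.038 112.0 117.0
c2 0.012 118.0 57.0
c2 0.02 115.0 56.0
c2 0.038 110.0 55.0
c3 0.012 134.0 -2.0
c3 0.02 131.0 -2.0
c3 0.038 126.0 -3.0
obj shift px 0 0 1.0
vial shift px 0 0 1.0
reagent shift px 0 0 1.0
dishes shift px 0 0 1.0
driver shift px 0 0 1.0
beaker shift px 0 0 1.0
motion in trough 3 2
```

```bash
python3 -c "
from workcell import arm
print(arm.close_job())"
```

```text
the job is handed in; nothing more can be done
None
```

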